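# Free the jammed tool-chest drawer and pull it out to its stop

### The arm

A 6-joint arm with a two-finger parallel gripper is mounted at the origin on the work surface. World frame = base frame: x ahead of the robot, y to its left, z up, the work surface at z = 0. Lengths are in m, angles in rad, forces in N, time in s.
With the tool pointing down it reaches from about 0.375 to 0.925 m from the base axis. Payload 5.7 kg.
Tool frame: the origin (TCP) lies between the finger pads; the fingertips stand 19 mm ahead of it and the grasp point (between the pads) is the TCP (arm.tips_ahead is the distance from the TCP to the fingertips, in m); z points along the fingers, x is the direction in which the jaws open and shut, and the axes are right-handed (so a half turn about z gives the same grasp; the last joint's range is limited). The gripper opens to 85 mm and grips with 20 to 120 N. Pads are 22 mm wide; open, the fingers measure 114 mm over their backs; the gripper's body (76 mm by 85 mm) begins 54 mm behind the grasp point. The pads swing forward as they close: fully open they stand 13 mm farther back than shut.
Start: joints at [-0.115, 0.359, 1.51, -0, 1.272, -0.115], TCP at [0.6, -0, 0.25] pointing down, gripper open.
Joint ranges: [-2.97, 2.97], [-1.01, 2.36], [0.21, 2.38], [-0.96, 4.11], [0.2, 2.71], [-2.98, 2.98]. Speed limits (rad/s): [2.39, 2.39, 3.14, 3.14, 3.14, 3.14].

### API

Orientations are given as a unit quaternion [x, y, z, w].
In Python, from station import status, get_image, workorder, arm gives the robot as it stands.
- The arm moves only by the tool servo_tool, never from a script. Its argument "targets" is a list of rows, each a list of 6 numbers: the shift along the world's x, y, z in mm, then the turn, a rotation vector about the world's x, y, z in degrees. A call has 1 to 10 rows; each row shifts and turns the pose as measured when the row begins; what a row does not reach is not made up. A row lasts 1/8 s, in which the tool goes at most 62.5 mm and 10.7 degrees, less where a joint would pass 70% of its speed; a pose out of reach is approached as far as the arm can. A call with a gripper value outside its range is refused whole. "fingers" is the opening, from 0 (shut) to 1 (fully open), set as the call begins (left out, the last holds). The fingers move at their own pace and stop on an object; the grip force is fixed at half the most. Time passes only in rows, so rows that do not move let the fingers close. It gives the time, the measured TCP pose, the force and the opening at its end, in the units of the state.
- status.state(): the state, without advancing time (a new reading comes with each control period).
- get_image(name): name is "scene" or "side" or "wrist"; returns a dict with "frame" (480x640x3 uint8, blue, green, red), "fx", "fy", "cx", "cy" (pixels), "rvec" (rotation vector, rad) and "tvec" (3), from world to camera coordinates, as OpenCV has them; the wrist camera has in their place "mount" (4x4, takes a point from camera to tool coordinates, whose origin is the TCP and whose axes are the tool frame's). Camera axes: x right, y down, z forward; pixel columns grow to the right and rows downward; lengths in m; the calibration is good to about 2 mm. A picture is of the moment at which its call begins: read the wrist's pose just before it. There is no depth.
- workorder.close_job(): hands the job in, once; it reports no verdict.
The state is a dict: "t": time; "qpos": joint angles; "joint_velocities": joint speeds; "tau": joint torques, N m; "tool_pos": TCP position; "ee_rot": TCP orientation; "contact_force": force on the tool from outside, world axes, zero at the start; "torque": the same for the moment, N m; "width": finger opening in m.
Only numpy, scipy, OpenCV 4.12 (cv2) and the standard library are available. Lean on these libraries where they do the work, as an engineer would, in place of code of your own. Each camera call takes 0.05 s, during which the arm holds its last target.

### The job

The top drawer of the blue tool chest is stuck part-way open: the red-handled screwdriver lies on top of the black foam tray and its handle catches behind the chest's front rail. Slide the screwdriver sideways off the foam so that it lies flat on the drawer floor beside it, then pull the drawer all the way out, past the resistance of its hold-open catch, until you feel its stop. Leave the screwdriver and the spanner in the drawer, don't wrench at the drawer while it is jammed or once it is at its stop, and leave everything else on the bench where it is.

Things in the scene. Friction and masses are not known exactly. Their poses are not given: they have to be found in the camera images.
- chest: Blue bench-top tool chest, standing fixed on the bench (z = 0), 340 deep x 420 wide x 200 mm high, with two yellow drawers (the lower one does not open). Origin: middle of the bottom edge of its front plane. x points into the chest (the chest spans x 0 to 340 mm), y to the left as seen from the robot, z up.
- rail (a point): Middle of the lower front edge of the chest's front top rail, at chest x = 0, z = 176 mm. The rail is 12 mm thick (into the chest) and 24 mm high, up to the chest's top at 200 mm. Behind it the inside is clear up to chest z = 194 mm.
- drawer: The yellow top drawer, about 2 kg, slides out along the chest's -x against about 4 N. Origin: on its floor (chest z = 120 mm) at the middle of the front panel's inner face; axes as the chest's. Front panel 18 mm thick (x -18 to 0), 404 mm wide, z -10 to 52 mm. Inside y -180 to 180 mm, side walls 48 mm high, a cross partition 48 mm high at x = 205 mm.
- foam (a point): Middle of the front top edge (at the drawer front panel) of the black foam tool tray fixed in the middle of the drawer's front compartment: 205 mm long, 120 mm wide (y), 30 mm high above the drawer floor, sockets bedded flush in it. On each side of it is a channel 120 mm wide with a bare floor. Axes as the chest's.
- drawer_slide (a joint): How far the drawer is out, m: 0 is shut. It starts 0.086 to 0.100 out; pulled with the screwdriver still in place it jams at 0.108. Freed, it runs with about 4 N to a sprung hold-open catch some 20 cm out, which resists with about 10 N more over a few millimetres and then gives; about a centimetre farther is the rigid stop, which must be felt.
- drawer_pull (a point): Middle of the drawer's aluminium bar handle, 160 mm long along the chest's y, 11 mm thick, 42 mm in front of the drawer's front panel (36 mm clear between bar and panel, open above and below); axes parallel to the chest's. The bar is at chest z = 160 mm; the panel's top edge at 172 mm.
- driver: Loose screwdriver, 180 mm long, 0.18 kg (varies): red handle with black bands, 85 mm long, 36 x 36 mm square; round steel shaft 10 mm thick, 95 mm long. Origin: centre of the handle's underside; the shaft points to its -x, on an axis 18 mm above the underside. At the start it lies on the foam, handle behind the chest's front rail, most of the shaft in the open gap.
- driver_mid (a point): Centre of the screwdriver's handle, on its axis.
- driver_tip (a point): End of the screwdriver's shaft, on its axis, 137.5 mm from driver_mid.
- spanner: Loose spanner, 140 x 24 x 8 mm, lying lengthwise on the drawer's floor near the left wall (+y). Origin: centre of its underside.
- piston: Bystander: aluminium piston standing on the bench, 80 mm across, 66 mm high. Origin: centre of its underside.
- conrod: Bystander: connecting rod lying on the bench, 210 x 80 x 25 mm. Origin: underside, midway between the bores; its x axis runs to the big end.
- oil: Bystander: yellow oil bottle, 64 mm across, 190 mm high. Origin: centre of its underside.
- grease: Bystander: blue can, 80 mm across, 85 mm high. Origin: centre of its underside.
- hammer: Bystander: hammer lying on the bench, 260 mm long along its x axis. Origin: underside, about its middle.
- socket: Bystander: steel socket standing on the bench, 30 mm across, 40 mm high. Origin: centre of its underside.
- partsbin: Bystander: open blue parts bin on the bench, 160 x 100 x 75 mm. Origin: centre of its underside.

How it is judged:
By the outcome, as a careful person would: the job done as asked, in the order asked, and still so for the second after the job is handed in, with the robot touching nothing.
It also fails if it takes over 54 s, if anything falls off the work surface, if the arm or the gripper's body presses on something with over 40 N, if the wrist force passes 120 N, or if a joint passes its speed limit or range.

## Working session

There is one attempt and no reset: what is moved stays moved. The work goes in short steps, Python scripts to look and compute and a tool call to move; the robot and the scene stay as the last step left them, time stands still between calls to the robot, and variables do not carry over. Pictures are saved under pics/ and viewed, and the job is handed in when it is done.

Besides the shell and the picture viewer there is one more tool, called as a command line: name --pt "numbers of a row" for each row, then --argument value for the rest. servo_tool: Moves the arm, as the interface text tells. Its arguments: {"type":"object","properties":{"targets":{"type":"array"},"fingers":{"type":"number"}},"required":["targets"]}

```bash
mkdir -p pics; ls; python3 - <<'E'
from station import status,get_image,arm
import cv2
print(status.state(), arm.tips_ahead)
for n in ("scene","side","wrist"):
    d=get_image(n); cv2.imwrite(f"pics/{n}0.png",d["frame"]); print({k:v for k,v in d.items() if k!="frame"})
E
```

```text
pics
{'t': 0.0, 'qpos': array([-1.15125084e-01,  3.59507831e-01,  1.51143907e+00, -3.82510584e-05,
        1.27247991e+00, -1.15120997e-01]), 'joint_velocities': array([ 5.23223877e-04,  5.37595801e-04,  1.50682491e-04, -1.53380717e-05,
       -6.45171226e-04,  6.59550693e-04]), 'tau': array([ 1.96551155e-03, -5.27614331e+01, -2.78626120e+01, -6.37880498e-05,
        1.32890840e-02, -2.81424428e-05]), 'tool_pos': array([5.99357553e-01, 3.85546347e-05, 2.49449335e-01]), 'ee_rot': array([ 9.99999579e-01,  3.59455268e-06, -9.13104701e-04, -8.71888366e-05]), 'contact_force': array([-0.39656765,  0.52324104, -0.59587834]), 'torque': array([-0.01892633,  0.02779781, -0.02437288]), 'width': 0.08555386519991412} 0.019
{'fx': 588.8211470331474, 'fy': 588.8211470331474, 'cx': 320.519691590855, 'cy': 238.9188843625012, 'rvec': array([ 0.97902876,  2.59244469, -0.90603612]), 'tvec': array([ 0.41302614, -0.212663  ,  1.86843625])}
{'fx': 571.5230178116768, 'fy': 571.5230178116768, 'cx': 308.38939666527375, 'cy': 241.40120980232203, 'rvec': array([ 0.5968614 , -2.41759023,  1.42491247]), 'tvec': array([0.50187082, 0.24799505, 1.2394307 ])}
{'fx': 414.86403852351623, 'fy': 414.86403852351623, 'cx': 325.904926567375, 'cy': 236.45626692972232, 'mount': array([[ 9.99999993e-01,  1.20154179e-04,  1.93111475e-07,
        -3.00080356e-04],
       [-1.13766821e-04,  9.46320816e-01,  3.23228868e-01,
        -8.34633668e-02],
       [ 3.86545538e-05, -3.23228866e-01,  9.46320822e-01,
        -1.23683325e-01],
       [ 0.00000000e+00,  0.00000000e+00,  0.00000000e+00,
         1.00000000e+00]])}
```

View pics/scene0.png

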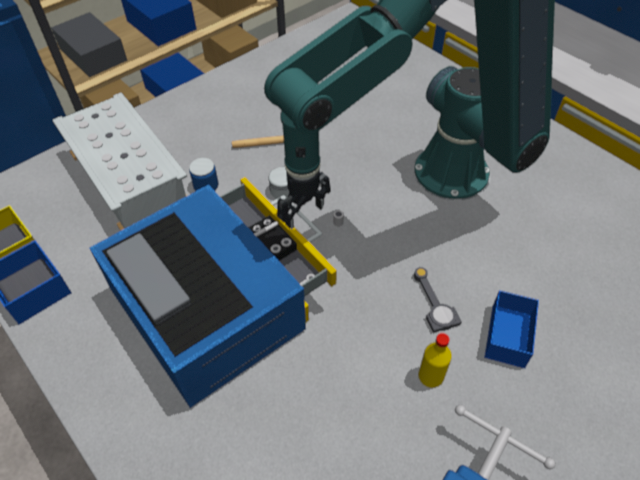

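View pics/side0.png

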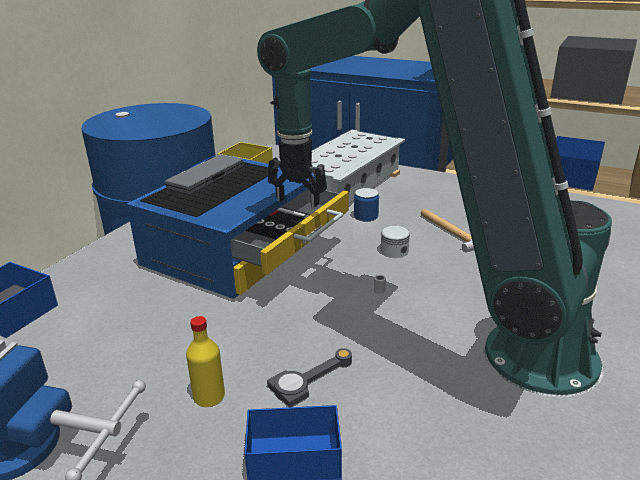

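View pics/wrist0.png

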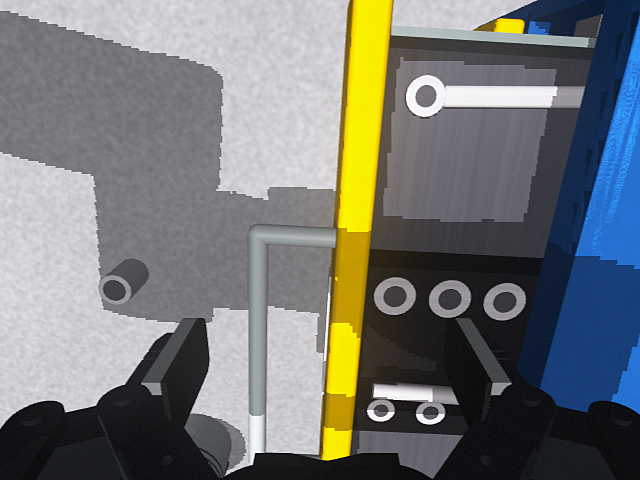

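The wrist view shows the drawer front (yellow, column ~350), the foam with a shaft at about (372–460, 391), and the spanner at the top. The driver lies on the right half of the foam, nearer −y. I'll turn the tool 90° so the jaws open along y, and raise it to get a view in from the front.

servo_tool --pt "-10 -3 12 0 0 10" --pt "-10 -3 12 0 0 10" --pt "-10 -3 12 0 0 10" --pt "-10 -3 12 0 0 10" --pt "-10 -3 12 0 0 10" --pt "-10 -3 12 0 0 10" --pt "-10 -3 12 0 0 10" --pt "-10 -3 12 0 0 10" --pt "-5 -3 5 0 0 10" --pt "0 0 0 0 0 0"

```text
t: 1.4
tool_pos: [0.5089, -0.0272, 0.3501]
ee_rot: [0.689, 0.725, -0.004, 0.001]
contact_force: [0.2, -0.1, -0.6]
width: 0.0857
```

```bash
cat > h.py <<'E'
from station import status,get_image,arm
import cv2,numpy as np
from scipy.spatial.transform import Rotation as R
import pickle
def snap(n,out):
    s=status.state(); d=get_image(n); cv2.imwrite(f"pics/{out}.png",d["frame"])
    if n=="wrist":
        T=np.eye(4);T[:3,:3]=R.from_quat(s["ee_rot"]).as_matrix();T[:3,3]=s["tool_pos"]; C=T@d["mount"]
    else:
        M=np.eye(4);M[:3,:3]=R.from_rotvec(d["rvec"]).as_matrix();M[:3,3]=d["tvec"];C=np.linalg.inv(M)
    K=np.array([[d["fx"],0,d["cx"]],[0,d["fy"],d["cy"]],[0,0,1]])
    pickle.dump((C,K,d["frame"]),open(f"pics/{out}.pkl","wb")); return s
def load(out): return pickle.load(open(f"pics/{out}.pkl","rb"))
def pt(out,u,v,z):
    C,K,_=load(out); r=C[:3,:3]@np.linalg.solve(K,[u,v,1.]); return C[:3,3]+r*(z-C[2,3])/r[2]
def proj(out,P):
    C,K,_=load(out); p=np.linalg.inv(C)@np.append(P,1); q=K@p[:3]; return q[:2]/q[2]
E
python3 - <<'E'
from h import *
s=snap("wrist","w1");print(s["t"],s["tool_pos"],s["ee_rot"],s["width"])
snap("scene","s1");snap("side","d1")
E
```

```text
1.4 [ 0.50890508 -0.02724842  0.35006226] [ 0.68920894  0.72454918 -0.00431702  0.00093791] 0.08569290583440964
```

View pics/w1.png

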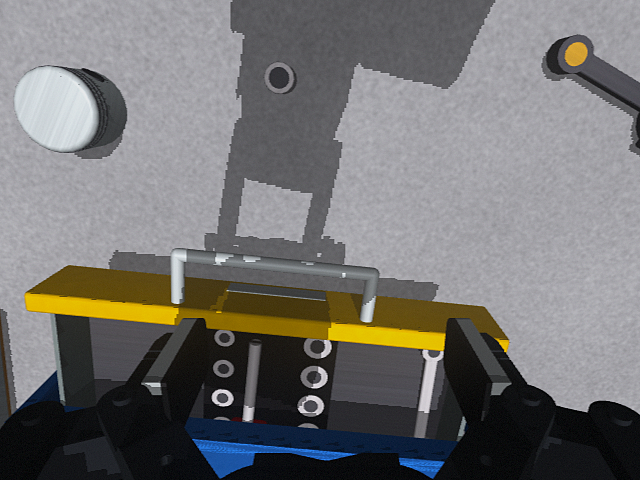

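The picture is from the robot side, with +x downward and +y to the right. The shaft runs from (255,341) to (247,422), and some red handle shows at the rail (~(250,421)). The bar is at (175–375, 250–272). I'll zoom in to pick points.

```bash
python3 - <<'E'
from h import *
f=load("w1")[2]
cv2.imwrite("pics/w1a.png",cv2.resize(f[240:440,10:280],None,fx=2.9,fy=2.9,interpolation=cv2.INTER_CUBIC))
cv2.imwrite("pics/w1b.png",cv2.resize(f[240:440,260:530],None,fx=2.9,fy=2.9,interpolation=cv2.INTER_CUBIC))
E
```

```text
(no output)
```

View pics/w1a.png

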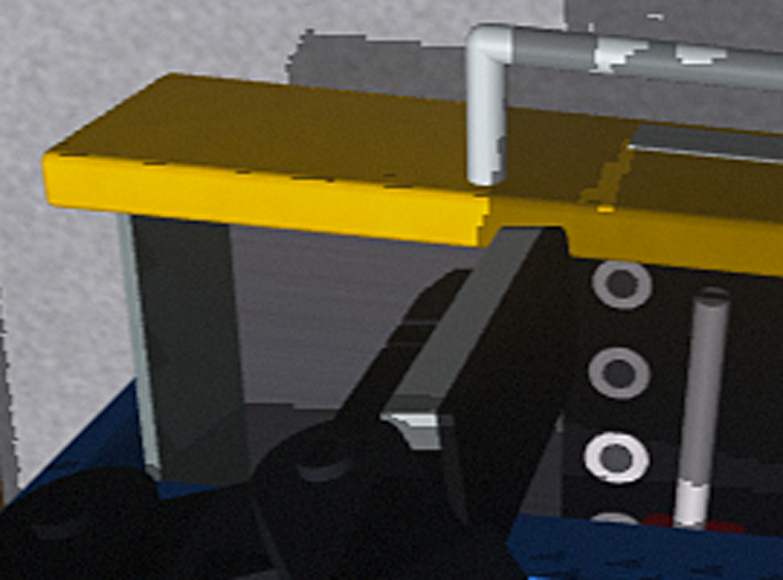

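View pics/w1b.png

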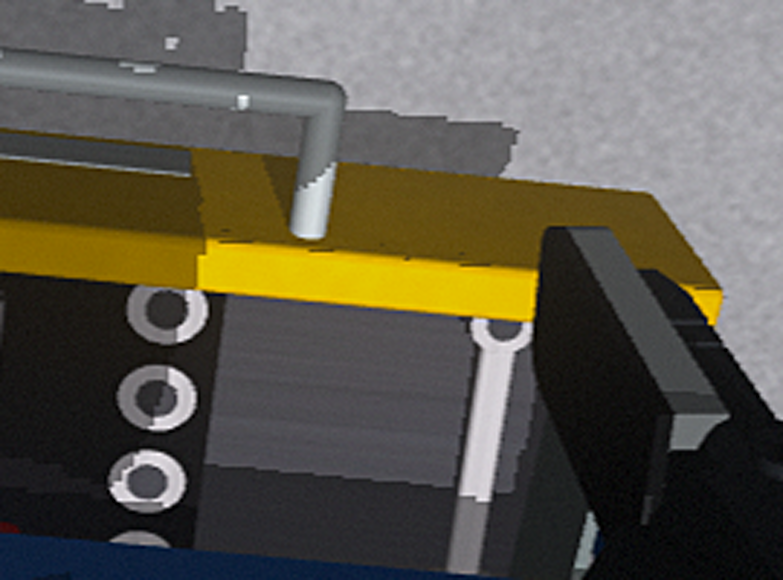

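```bash
python3 - <<'E'
from h import *
np.set_printoptions(precision=4,suppress=True)
P={"panFL":(25.5,293.8,.172),"panRL":(26.5,310.7,.172),"panFR":(509,340,.172),"foamRf":(337.6,341,.15),"foamRb":(327,428,.15),"foamLb":(203.8,417.6,.15),
"tip":(255.5,341.5,.168),"shaftH":(248,421,.168),"redL":(231,419,.186),"redR":(267,421.5,.186),"railL":(187.6,417.6,.176),"railR":(411.7,437,.176),
"barL":(171.7+3,251,.160),"barR":(378-2,272,.160),"spL":(432,352,.128)}
for k,v in P.items(): print(k,pt("w1",*v))
a=pt("w1",187.6,417.6,.176);b=pt("w1",411.7,437,.176);d=b-a;print("yaw rail",np.degrees(np.arctan2(-d[0],d[1])))
a=pt("w1",25.5,293.8,.172);b=pt("w1",509,340,.172);d=b-a;print("yaw pan",np.degrees(np.arctan2(-d[0],d[1])),np.linalg.norm(d))
a=pt("w1",255.5,341.5,.168);b=pt("w1",248,421,.168);d=b-a;print("yaw shaft",np.degrees(np.arctan2(d[1],d[0])),np.linalg.norm(d))
E
```

```text
panFL [ 0.5892 -0.2681  0.172 ]
panRL [ 0.6047 -0.27    0.172 ]
panFR [0.6108 0.1301 0.172 ]
foamRf [ 0.6336 -0.0117  0.15  ]
foamRb [ 0.7319 -0.0162  0.15  ]
foamLb [ 0.7261 -0.1361  0.15  ]
tip [ 0.6264 -0.0826  0.168 ]
shaftH [ 0.711  -0.0898  0.168 ]
redL [ 0.6929 -0.1009  0.186 ]
redR [ 0.6939 -0.0699  0.186 ]
railL [ 0.7028 -0.1421  0.176 ]
railR [0.7132 0.0596 0.176 ]
barL [ 0.5504 -0.1491  0.16  ]
barR [0.5602 0.0154 0.16  ]
spL [0.655  0.0817 0.128 ]
yaw rail -2.9530973766414466
yaw pan -3.0949914733555555 0.3987172938061781
yaw shaft -4.875896919460993 0.08495058695895774
```

```bash
python3 - <<'E'
from h import *
f=load("s1")[2]
cv2.imwrite("pics/s1a.png",cv2.resize(f[160:320,200:400],None,fx=3.7,fy=3.7,interpolation=cv2.INTER_CUBIC))
f=load("d1")[2]
cv2.imwrite("pics/d1a.png",cv2.resize(f[150:310,200:400],None,fx=3.7,fy=3.7,interpolation=cv2.INTER_CUBIC))
E
```

```text
(no output)
```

View pics/s1a.png

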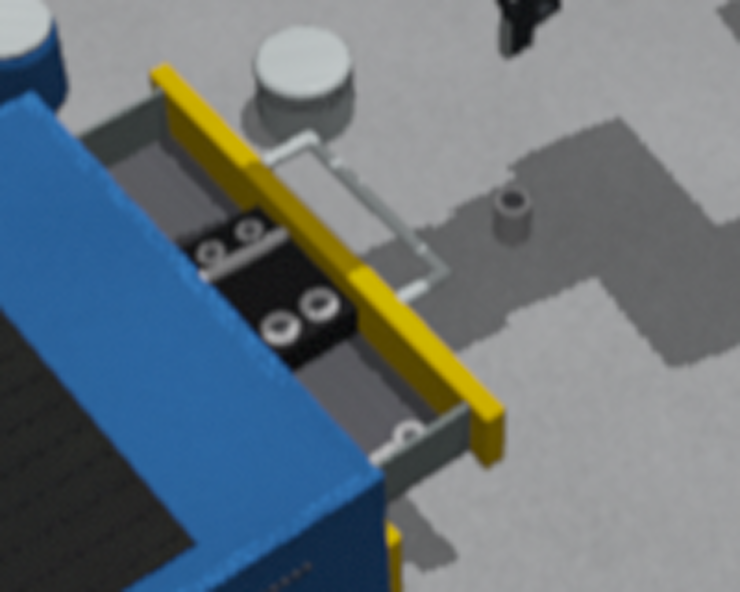

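View pics/d1a.png

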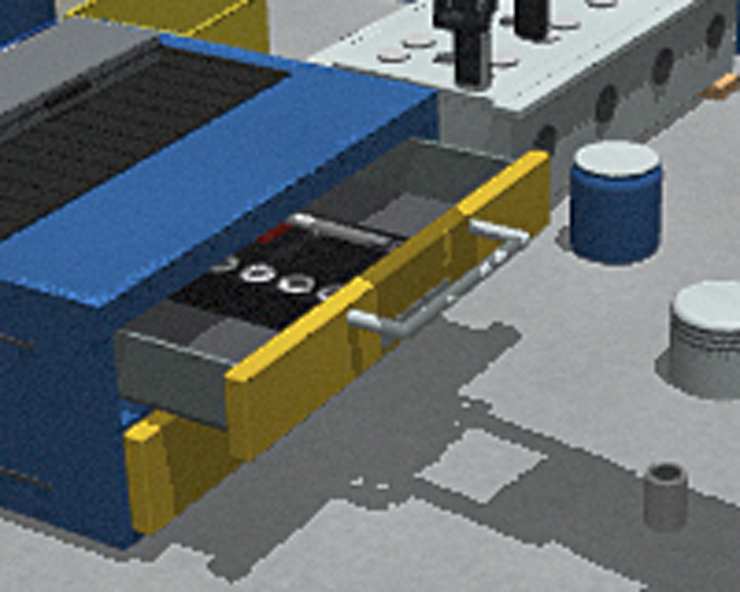

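servo_tool --pt "28 -11 -15 0 0 -4" --pt "28 -11 -15 0 0 -4" --pt "28 -12 -20 0 0 0" --pt "28 -12 -20 0 0 0" --pt "28 -12 -20 0 0 0" --pt "0 0 -10 0 0 0" --pt "0 0 0 0 0 0"

```text
t: 2.42
tool_pos: [0.6533, -0.0852, 0.2421]
ee_rot: [0.745, 0.667, -0.006, -0.002]
contact_force: [-0.4, -0.6, 0.2]
width: 0.0853
```

```bash
python3 - <<'E'
from h import *
s=snap("wrist","w2");print(s["t"],s["tool_pos"],s["ee_rot"],s["contact_force"])
E
```

```text
2.425 [ 0.65334479 -0.08521654  0.24206307] [ 0.74519087  0.6668257  -0.00551868 -0.00189603] [-0.44559788 -0.58738933  0.18033088]
```

View pics/w2.png

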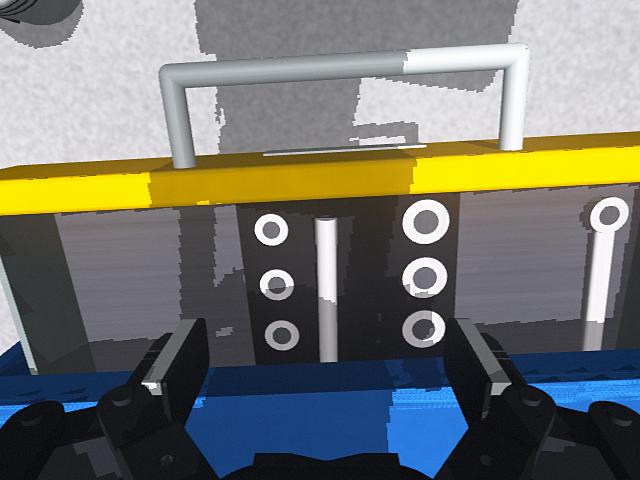

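The shaft is vertical at columns 326–329, tip at row 219, centred between the jaws.

```bash
python3 - <<'E'
from h import *
np.set_printoptions(precision=4,suppress=True)
for k,v in {"tip":(326,219.5,.168),"sh":(328.5,361,.168),"rail":(328,362,.176),"panelrear":(326,200,.172),"foamR f":(460,197,.150),"foamL f":(238,206,.15),"railtop?":(328,388,.2),"wallL":(25,374,.168)}.items(): print(k,pt("w2",*v))
E
```

```text
tip [ 0.6278 -0.0827  0.168 ]
sh [ 0.7097 -0.0904  0.168 ]
rail [ 0.7048 -0.0901  0.176 ]
panelrear [ 0.617  -0.0814  0.172 ]
foamR f [ 0.6283 -0.0111  0.15  ]
foamL f [ 0.6202 -0.1295  0.15  ]
railtop? [ 0.7025 -0.0899  0.2   ]
wallL [ 0.6999 -0.2629  0.168 ]
```

servo_tool --pt "-1 0 -25 0 0 0" --pt "-1 0 -25 0 0 0" --pt "0 0 -13 0 0 0" --pt "0 0 0 0 0 0"

```text
t: 2.98
tool_pos: [0.6516, -0.0841, 0.1831]
ee_rot: [0.745, 0.667, -0.003, 0.001]
contact_force: [0.3, -0.4, 0.2]
width: 0.0855
```

servo_tool --pt "0 0 0 0 0 0" --pt "0 0 0 0 0 0" --pt "0 0 0 0 0 0" --pt "0 0 0 0 0 0" --pt "0 0 0 0 0 0" --fingers 0

```text
t: 3.6
tool_pos: [0.6534, -0.0843, 0.1869]
ee_rot: [0.745, 0.667, -0.002, 0.003]
contact_force: [-1.1, 0.6, 0.8]
width: 0.0061
```

```bash
python3 - <<'E'
from h import *
s=snap("wrist","w3");print(s["t"],s["tool_pos"],s["width"],s["contact_force"])
snap("side","d3"); f=load("d3")[2]
cv2.imwrite("pics/d3a.png",cv2.resize(f[150:310,200:400],None,fx=3.7,fy=3.7,interpolation=cv2.INTER_CUBIC))
E
```

```text
3.6 [ 0.65343381 -0.08426901  0.18687853] 0.006095060903051517 [-1.10516595  0.61026584  0.75232872]
```

View pics/w3.png

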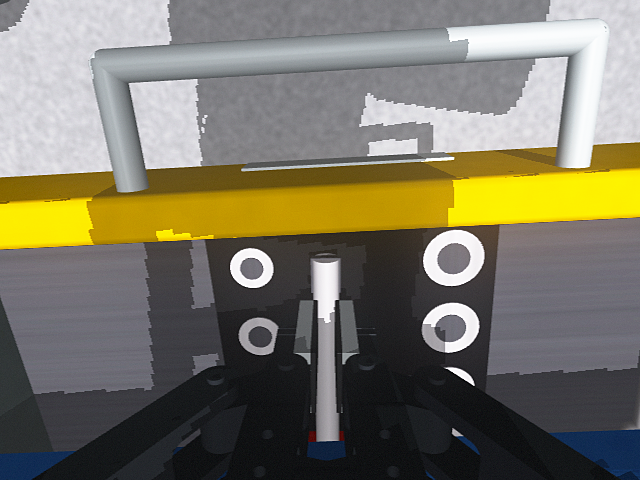

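View pics/d3a.png

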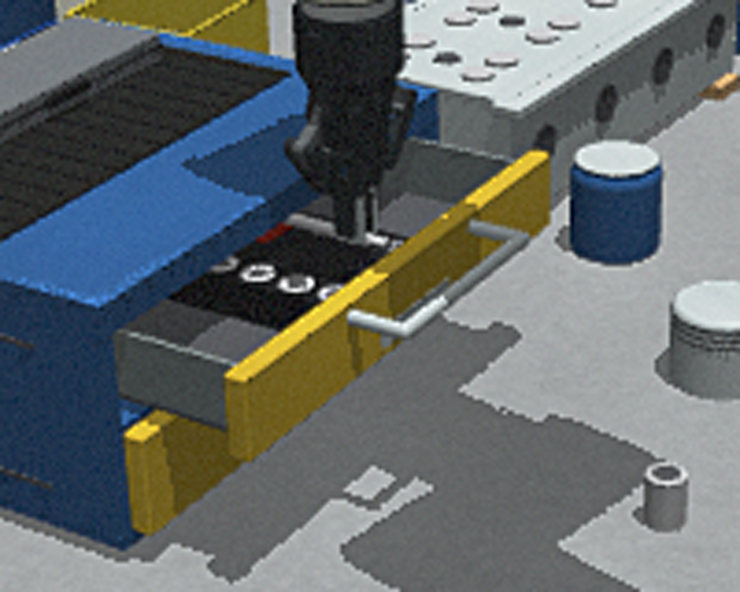

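The pads straddle the top of the shaft but sit too high, with z at 0.187. I'll reopen a little, lower 11 mm and close again.

servo_tool --pt "0 0 0 0 0 0" --pt "0 0 0 0 0 0" --pt "0 0 -4 0 0 0" --pt "-1 0 -4 0 0 0" --pt "-1 0 -4 0 0 0" --fingers 0.4

```text
t: 4.32
tool_pos: [0.6514, -0.0845, 0.1738]
ee_rot: [0.745, 0.666, -0.002, 0.003]
contact_force: [0.2, 0.0, 0.4]
width: 0.0343
```

servo_tool --pt "0 0 1 0 0 0" --pt "0 0 0 0 0 0" --pt "0 0 0 0 0 0" --pt "0 0 0 0 0 0" --fingers 0

```text
t: 4.82
tool_pos: [0.6511, -0.0843, 0.1745]
ee_rot: [0.745, 0.667, -0.002, 0.003]
contact_force: [1.1, 0.1, 0.5]
width: 0.0074
```

servo_tool --pt "0 0 2 0 0 0" --pt "0 -6 1 0 0 0" --pt "-1 -12 0 0 0 0" --pt "0 0 0 0 0 0"

```text
t: 5.32
tool_pos: [0.6494, -0.1038, 0.1771]
ee_rot: [0.745, 0.667, -0.003, 0.003]
contact_force: [0.2, 0.3, -1.2]
width: 0.0077
```

```bash
python3 - <<'E'
from h import *
s=snap("wrist","w4");print(s["t"],s["tool_pos"],s["width"],s["contact_force"],s["torque"])
snap("side","d4"); f=load("d4")[2]
cv2.imwrite("pics/d4a.png",cv2.resize(f[150:310,200:400],None,fx=3.7,fy=3.7,interpolation=cv2.INTER_CUBIC))
E
```

```text
5.325 [ 0.64939713 -0.10382411  0.177065  ] 0.007710226707279381 [ 0.21173127  0.26804326 -1.24599541] [-0.0297095   0.12667372 -0.0684435 ]
```

View pics/w4.png

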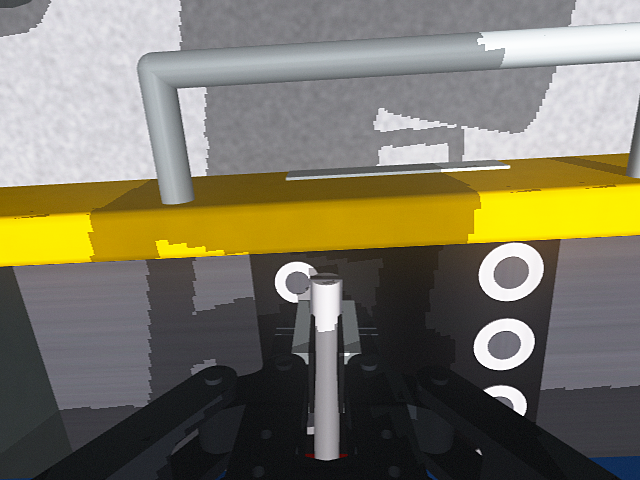

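View pics/d4a.png

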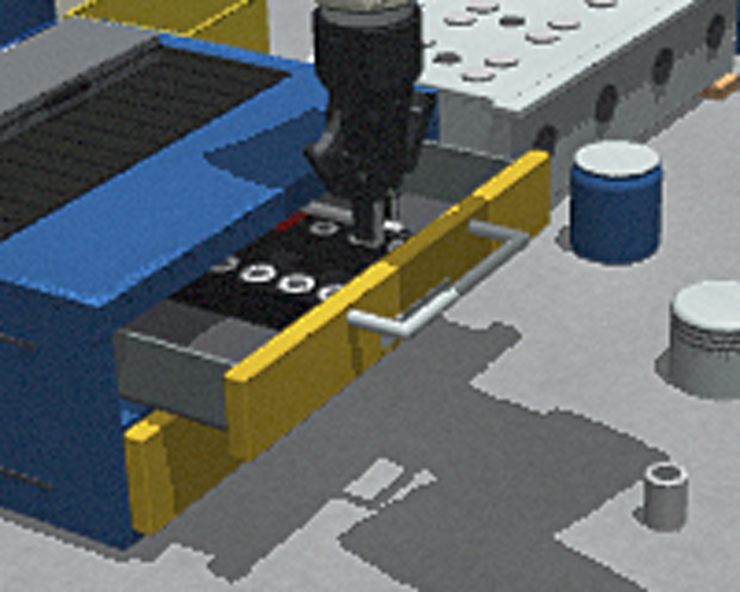

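The driver moves with the jaws, and the drawer hasn't moved. I'll continue sideways.

servo_tool --pt "-1 -15 0 0 0 0" --pt "-1 -15 0 0 0 0.5" --pt "-1 -15 0 0 0 0.5" --pt "-1 -15 0 0 0 0.5" --pt "0 -15 0 0 0 0.5" --pt "0 -8 0 0 0 0" --pt "0 0 0 0 0 0"

```text
t: 6.3
tool_pos: [0.6445, -0.193, 0.1766]
ee_rot: [0.733, 0.68, -0.003, 0.002]
contact_force: [0.4, 1.0, -2.8]
width: 0.0078
```

```bash
python3 - <<'E'
from h import *
s=snap("wrist","w5");print(s["t"],s["tool_pos"],s["width"],s["contact_force"],s["torque"])
snap("side","d5"); f=load("d5")[2]
cv2.imwrite("pics/d5a.png",cv2.resize(f[150:310,200:400],None,fx=3.7,fy=3.7,interpolation=cv2.INTER_CUBIC))
E
```

```text
6.3 [ 0.64453169 -0.19301682  0.17663983] 0.007845380200492358 [ 0.41769799  0.96308862 -2.75915788] [-0.00841343  0.20158413 -0.04627415]
```

View pics/w5.png

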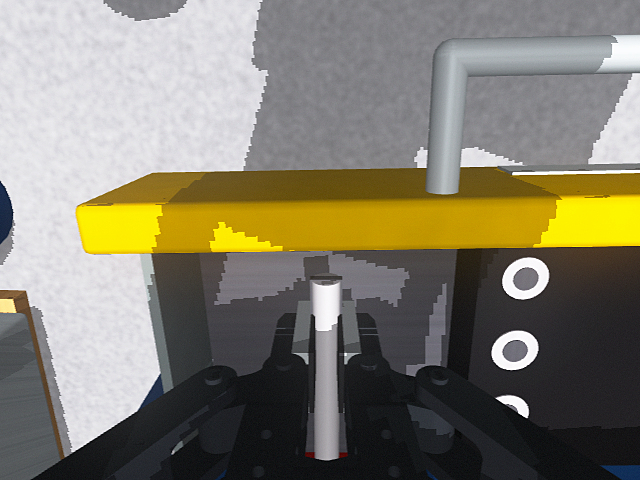

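View pics/d5a.png

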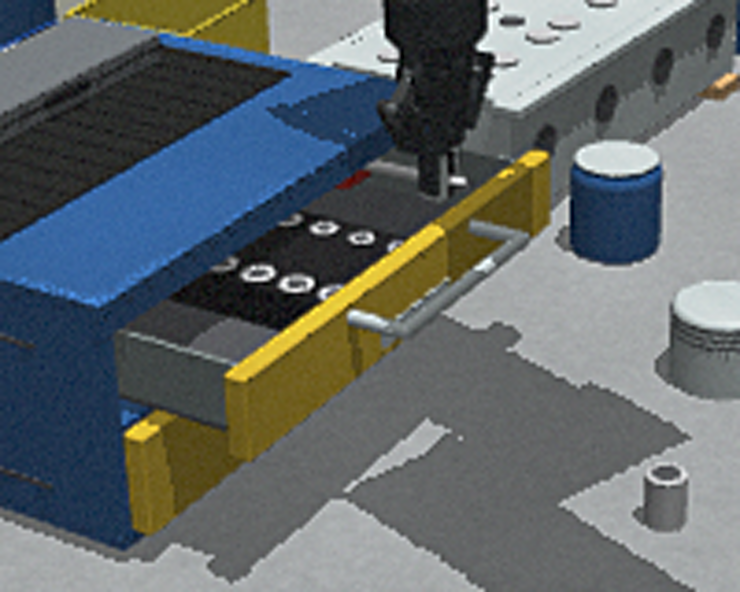

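servo_tool --pt "0 0 -8 0 0 0" --pt "0 0 -8 0 0 0" --pt "0 0 -7 0 0 0" --pt "0 0 -4 0 0 0" --pt "0 0 0 0 0 0"

```text
t: 7.02
tool_pos: [0.6442, -0.19, 0.147]
ee_rot: [0.732, 0.681, -0.003, 0.001]
contact_force: [-0.4, 0.8, -0.8]
width: 0.0074
```

servo_tool --pt "0 0 -2 0 0 0" --pt "0 0 0 0 0 0"

```text
t: 7.28
tool_pos: [0.6446, -0.1902, 0.1455]
ee_rot: [0.732, 0.681, -0.003, 0.002]
contact_force: [-0.8, -0.2, -1.7]
width: 0.0075
```

servo_tool --pt "0 0 0 0 0 0" --pt "0 0 0 0 0 0" --pt "0 0 0 0 0 0" --fingers 0.4

```text
t: 7.65
tool_pos: [0.6457, -0.1907, 0.1468]
ee_rot: [0.732, 0.681, -0.002, 0.003]
contact_force: [0.5, -1.0, -0.2]
width: 0.034
```

```bash
python3 - <<'E'
from h import *
s=snap("wrist","w6");print(s["t"],s["tool_pos"],s["width"],s["contact_force"],s["torque"])
E
```

```text
7.65 [ 0.64572818 -0.19067358  0.14678092] 0.03395203371550479 [ 0.54055141 -1.02672191 -0.16519927] [-0.02784784 -0.03751099  0.06191603]
```

View pics/w6.png

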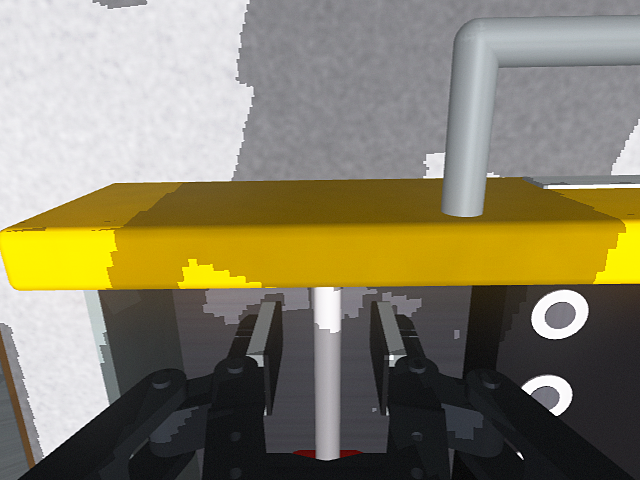

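Released. I'll raise up and turn toward the handle, then check the driver's pose.

servo_tool --pt "0 0 20 0 0 0" --pt "0 0 30 0 0 0" --pt "0 0 30 0 0 0" --pt "-15 10 30 0 0 0" --pt "-15 10 20 0 0 0" --pt "-20 20 10 0 0 0" --pt "-20 20 0 0 0 0" --pt "0 0 0 0 0 0"

```text
t: 8.7
tool_pos: [0.5738, -0.1294, 0.2917]
ee_rot: [0.732, 0.681, -0.001, 0.004]
contact_force: [0.6, -0.3, -0.9]
width: 0.0343
```

```bash
python3 - <<'E'
from h import *
s=snap("wrist","w7");print(s["t"],s["tool_pos"],s["ee_rot"],s["width"],s["contact_force"])
snap("side","d7"); f=load("d7")[2]
cv2.imwrite("pics/d7a.png",cv2.resize(f[150:310,200:400],None,fx=3.7,fy=3.7,interpolation=cv2.INTER_CUBIC))
E
```

```text
8.7 [ 0.57377643 -0.12940159  0.29167454] [ 0.73240933  0.68085204 -0.00137514  0.0038958 ] 0.034284218391134144 [ 0.56240927 -0.31593187 -0.9499594 ]
```

View pics/w7.png

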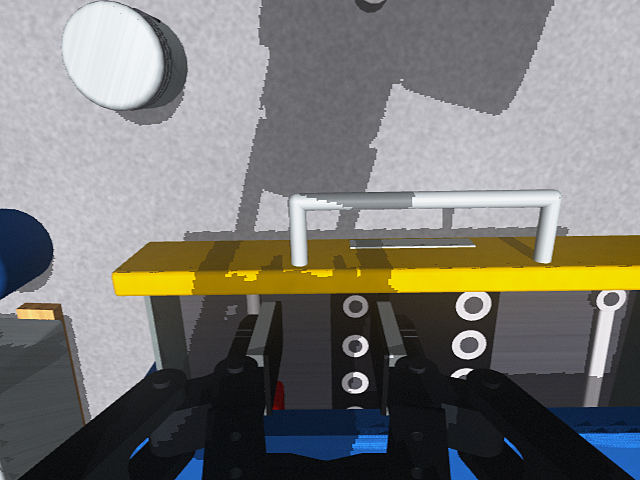

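View pics/d7a.png

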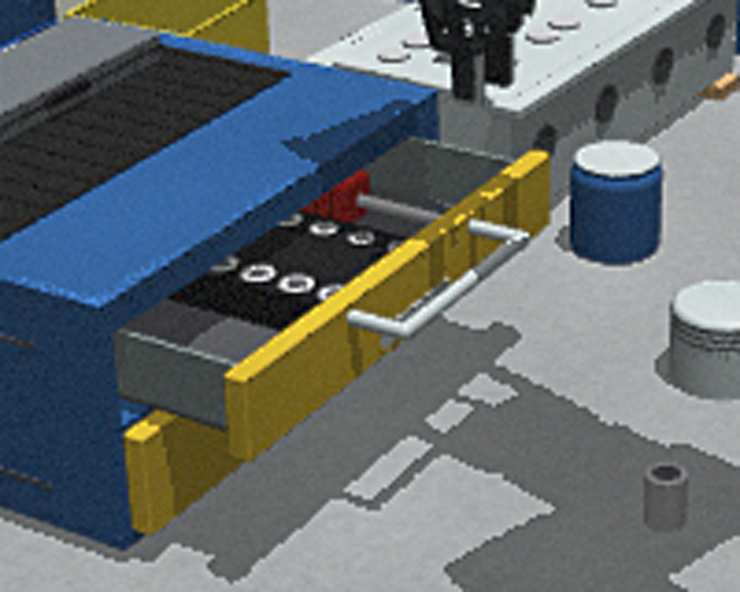

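The driver lies in the right-hand channel, flat on the floor, with its red end visible at (278,395). Next I'll measure the bar.

```bash
python3 - <<'E'
from h import *
np.set_printoptions(precision=4,suppress=True)
a=pt("w7",292,201,.160);b=pt("w7",559,198.5,.160);print(a,b,(a+b)/2)
for k,v in {"panelrear":(116,292,.172),"panelrearR":(600,292,.172),"railL":(345,407,.176)}.items(): print(k,pt("w7",*v))
E
```

```text
[ 0.5526 -0.1502  0.16  ] [0.563  0.0174 0.16  ] [ 0.5578 -0.0664  0.16  ]
panelrear [ 0.6023 -0.2696  0.172 ]
panelrearR [0.6241 0.044  0.172 ]
railL [ 0.7012 -0.1258  0.176 ]
```

servo_tool --pt "-2 7 -5 0 0 -10" --pt "-2 7 -5 0 0 -10" --pt "-2 7 -5 0 0 -10" --pt "-2 7 -5 0 0 -10" --pt "-2 7 -5 0 0 -10" --pt "-2 7 -5 0 0 -10" --pt "-2 7 -5 0 0 -10" --pt "-2 7 -5 0 0 -10" --pt "-2 7 -5 0 0 -9" --pt "0 0 0 0 0 0"

```text
t: 10.05
tool_pos: [0.567, -0.0752, 0.2421]
ee_rot: [0.998, -0.056, -0.005, 0.005]
contact_force: [-0.3, 0.8, -0.2]
width: 0.0343
```

```bash
python3 - <<'E'
from h import *
s=snap("wrist","w8");print(s["t"],s["tool_pos"],R.from_quat(s["ee_rot"]).as_matrix()[:,0],s["contact_force"])
E
```

```text
10.05 [ 0.56703102 -0.07515354  0.24213591] [ 0.99373832 -0.11137044 -0.00898766] [-0.30784897  0.77120734 -0.19247828]
```

View pics/w8.png

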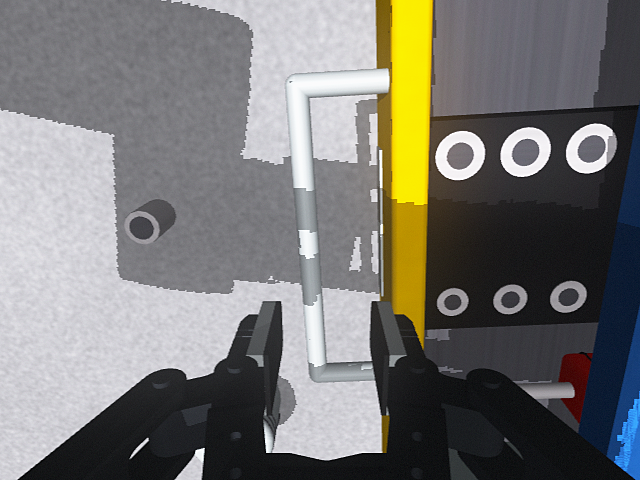

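servo_tool --pt "-6 5 -5 0 0 3" --pt "-5 4 -10 0 0 0" --pt "0 0 -5 0 0 0" --pt "0 0 0 0 0 0"

```text
t: 10.6
tool_pos: [0.5581, -0.0683, 0.2218]
ee_rot: [1.0, -0.026, -0.003, 0.006]
contact_force: [0.0, 0.2, -1.0]
width: 0.0341
```

```bash
python3 - <<'E'
from h import *
s=snap("wrist","w9");print(s["t"],s["tool_pos"],R.from_quat(s["ee_rot"]).as_matrix()[:,0],s["contact_force"])
for y in (-.14,-.065,.01): print(proj("w9",[.557+.0619*(y+.066),y,.16]))
print(proj("w9",s["tool_pos"]))
E
```

```text
10.6 [ 0.55814661 -0.06832301  0.2217664 ] [ 0.99866095 -0.05136252 -0.00618103] [ 0.02604977  0.24274726 -0.95039666]
[323.40713787 394.21556861]
[324.73020163 267.89660748]
[326.43141625 105.47385089]
[326.76262037 348.77406549]
```

View pics/w9.png

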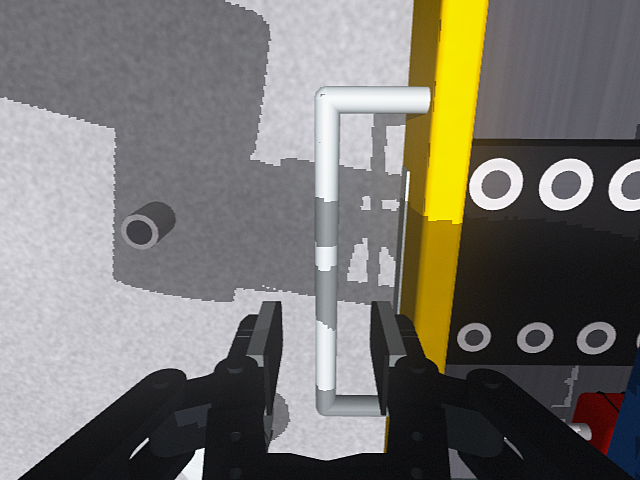

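The bar is at column 327, centred between the jaws, so I'll descend.

servo_tool --pt "0 0 -20 0 0 0" --pt "0 0 -20 0 0 0" --pt "0 0 -12 0 0 0" --pt "0 0 -6 0 0 0" --pt "0 0 0 0 0 0"

```text
t: 11.28
tool_pos: [0.5607, -0.0694, 0.1643]
ee_rot: [1.0, -0.026, -0.001, 0.007]
contact_force: [0.8, 0.3, 0.8]
width: 0.0344
```

servo_tool --pt "0 0 0 0 0 0" --pt "0 0 0 0 0 0" --pt "0 0 0 0 0 0" --pt "0 0 0 0 0 0" --fingers 0

```text
t: 11.78
tool_pos: [0.5604, -0.0694, 0.1649]
ee_rot: [1.0, -0.026, -0.001, 0.007]
contact_force: [-0.8, -0.7, -2.2]
width: 0.0085
```

Gripped: the reading is 8.5 mm on an 11 mm bar, the same offset as on the shaft. I'll pull gently along chest −x first.

servo_tool --pt "-4 0.2 0 0 0 0" --pt "-6 0.3 0 0 0 0" --pt "-6 0.3 0 0 0 0" --pt "-6 0.3 0 0 0 0"

```text
t: 12.28
tool_pos: [0.5403, -0.0683, 0.165]
ee_rot: [1.0, -0.026, 0.002, 0.007]
contact_force: [2.9, 0.7, -6.8]
width: 0.0089
```

servo_tool --pt "-8 0.4 0 0 0 0" --pt "-8 0.4 0 0 0 0" --pt "-8 0.4 0 0 0 0" --pt "-8 0.4 0 0 0 0" --pt "-8 0.4 0 0 0 0"

```text
t: 12.9
tool_pos: [0.4974, -0.0659, 0.165]
ee_rot: [1.0, -0.026, 0.002, 0.006]
contact_force: [4.3, 0.3, -7.8]
width: 0.0085
```

```bash
python3 - <<'E'
from h import *
s=status.state();print(s["t"],s["tool_pos"],s["width"],s["contact_force"],s["torque"])
snap("scene","s10"); f=load("s10")[2]
cv2.imwrite("pics/s10a.png",cv2.resize(f[160:320,200:400],None,fx=3.7,fy=3.7,interpolation=cv2.INTER_CUBIC))
E
```

```text
12.9 [ 0.49739853 -0.06587625  0.1649736 ] 0.008539124533498747 [ 4.32155267  0.33236401 -7.81190285] [ 0.15182367 -0.6290102   0.00395947]
```

View pics/s10a.png

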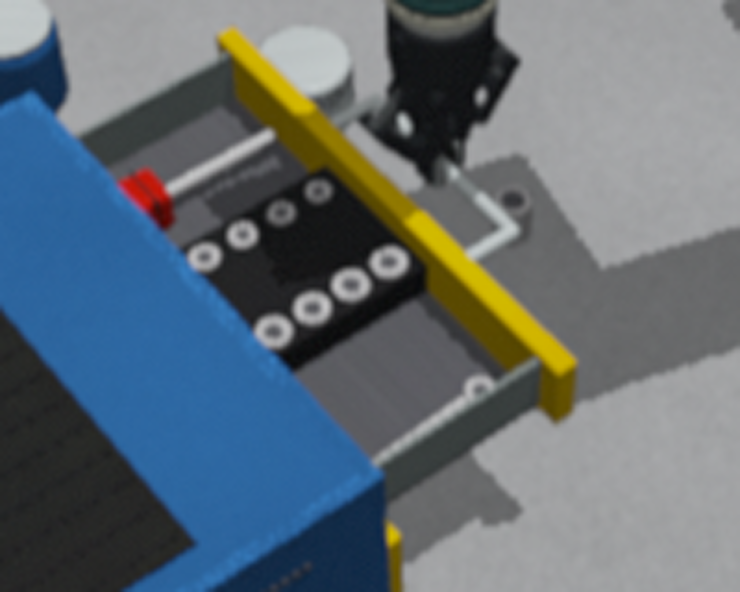

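servo_tool --pt "-7 0.4 0 0 0 0" --pt "-7 0.4 0 0 0 0" --pt "-6 0.3 0 0 0 0" --pt "-5 0.3 0 0 0 0" --pt "-5 0.3 0 0 0 0"

```text
t: 13.58
tool_pos: [0.4646, -0.064, 0.1649]
ee_rot: [1.0, -0.026, 0.002, 0.006]
contact_force: [4.1, 1.1, -8.2]
width: 0.0088
```

servo_tool --pt "-4 0.2 0 0 0 0" --pt "-4 0.2 0 0 0 0"

```text
t: 13.82
tool_pos: [0.456, -0.0636, 0.165]
ee_rot: [1.0, -0.026, 0.002, 0.006]
contact_force: [3.9, 1.0, -8.3]
width: 0.0091
```

servo_tool --pt "-4 0.2 0 0 0 0"

```text
t: 13.95
tool_pos: [0.4518, -0.0633, 0.165]
ee_rot: [1.0, -0.026, 0.002, 0.006]
contact_force: [3.6, 1.0, -9.0]
width: 0.0089
```

servo_tool --pt "-4 0.2 0 0 0 0"

```text
t: 14.08
tool_pos: [0.4476, -0.0631, 0.165]
ee_rot: [1.0, -0.026, 0.002, 0.006]
contact_force: [3.4, 0.8, -8.4]
width: 0.0087
```

Slide is now about 0.20 m out. I'll take small single rows from here.

servo_tool --pt "-3 0.2 0 0 0 0"

```text
t: 14.2
tool_pos: [0.4442, -0.0629, 0.165]
ee_rot: [1.0, -0.026, 0.002, 0.006]
contact_force: [4.4, 0.9, -8.8]
width: 0.0087
```

servo_tool --pt "-3 0.2 0 0 0 0"

```text
t: 14.32
tool_pos: [0.4423, -0.0628, 0.165]
ee_rot: [1.0, -0.026, 0.003, 0.006]
contact_force: [12.0, 1.4, -18.8]
width: 0.0085
```

servo_tool --pt "-3 0.2 0 0 0 0"

```text
t: 14.45
tool_pos: [0.4414, -0.0627, 0.165]
ee_rot: [1.0, -0.026, 0.006, 0.006]
contact_force: [12.3, 1.2, -18.6]
width: 0.0086
```

That's the catch resisting at about 12 N. I'll continue.

servo_tool --pt "-3 0.2 0 0 0 0"

```text
t: 14.58
tool_pos: [0.4403, -0.0627, 0.165]
ee_rot: [1.0, -0.027, 0.008, 0.006]
contact_force: [10.4, 1.4, -16.9]
width: 0.0085
```

servo_tool --pt "-3 0.2 0 0 0 0"

```text
t: 14.7
tool_pos: [0.439, -0.0626, 0.165]
ee_rot: [1.0, -0.027, 0.009, 0.006]
contact_force: [8.5, 1.1, -15.3]
width: 0.0086
```

servo_tool --pt "-3 0.2 0 0 0 0"

```text
t: 14.82
tool_pos: [0.4372, -0.0625, 0.165]
ee_rot: [1.0, -0.027, 0.01, 0.006]
contact_force: [7.2, 0.4, -13.2]
width: 0.0083
```

servo_tool --pt "-4 0.2 0 0 0 0"

```text
t: 14.95
tool_pos: [0.4341, -0.0623, 0.165]
ee_rot: [1.0, -0.027, 0.011, 0.006]
contact_force: [5.6, 0.5, -10.7]
width: 0.0084
```

servo_tool --pt "-4 0.2 0 0 0 0"

```text
t: 15.08
tool_pos: [0.4301, -0.0621, 0.1649]
ee_rot: [1.0, -0.027, 0.011, 0.006]
contact_force: [4.1, -0.0, -7.5]
width: 0.0087
```

servo_tool --pt "-3 0.2 0 0 0 0"

```text
t: 15.2
tool_pos: [0.4267, -0.0619, 0.165]
ee_rot: [1.0, -0.027, 0.011, 0.006]
contact_force: [3.5, -0.6, -9.2]
width: 0.0089
```

The catch has given. Next is the stop, with small rows.

servo_tool --pt "-2.5 0.1 0 0 0 0"

```text
t: 15.32
tool_pos: [0.4257, -0.0619, 0.165]
ee_rot: [1.0, -0.027, 0.013, 0.006]
contact_force: [14.0, 2.3, -22.6]
width: 0.0085
```

servo_tool --pt "-2.5 0.1 0 0 0 0"

```text
t: 15.45
tool_pos: [0.4256, -0.0619, 0.165]
ee_rot: [0.999, -0.028, 0.016, 0.006]
contact_force: [14.4, 2.7, -24.1]
width: 0.0084
```

servo_tool --pt "-2.5 0.1 0 0 0 0"

```text
t: 15.58
tool_pos: [0.4256, -0.0619, 0.165]
ee_rot: [0.999, -0.028, 0.018, 0.006]
contact_force: [13.8, 2.7, -20.7]
width: 0.0088
```

servo_tool --pt "-4 0.2 0 0 0 0"

```text
t: 15.7
tool_pos: [0.4255, -0.0619, 0.1651]
ee_rot: [0.999, -0.029, 0.022, 0.006]
contact_force: [19.5, 2.8, -29.5]
width: 0.0089
```

That's the rigid stop: no motion at 19.5 N. I'll relax, release and lift away.

servo_tool --pt "0 0 0 0 0 0" --pt "0 0 0 0 0 0"

```text
t: 15.95
tool_pos: [0.4257, -0.0619, 0.165]
ee_rot: [0.999, -0.029, 0.022, 0.006]
contact_force: [4.5, 0.6, -6.0]
width: 0.0089
```

servo_tool --pt "0 0 0 0 0 0" --pt "0 0 0 0 0 0" --pt "0 0 0 0 0 0" --fingers 0.4

```text
t: 16.32
tool_pos: [0.4245, -0.0622, 0.1659]
ee_rot: [0.999, -0.028, 0.022, 0.007]
contact_force: [-0.3, -0.6, -0.3]
width: 0.0343
```

servo_tool --pt "0 0 15 0 0 0" --pt "0 0 25 0 0 0" --pt "0 0 30 0 0 0" --pt "0 0 30 0 0 0" --pt "0 0 20 0 0 0" --pt "0 0 0 0 0 0"

```text
t: 17.08
tool_pos: [0.422, -0.062, 0.2899]
ee_rot: [0.999, -0.028, 0.02, 0.007]
contact_force: [1.2, -0.1, 0.2]
width: 0.0342
```

```bash
python3 - <<'E'
from h import *
s=snap("wrist","w12");print(s["t"],s["tool_pos"],s["contact_force"])
snap("scene","s12"); f=load("s12")[2]
cv2.imwrite("pics/s12a.png",cv2.resize(f[130:350,180:470],None,fx=2.7,fy=2.7,interpolation=cv2.INTER_CUBIC))
snap("side","d12")
E
```

```text
17.075 [ 0.42200387 -0.06204674  0.28991908] [ 1.24571669 -0.13664219  0.20286259]
```

View pics/s12a.png

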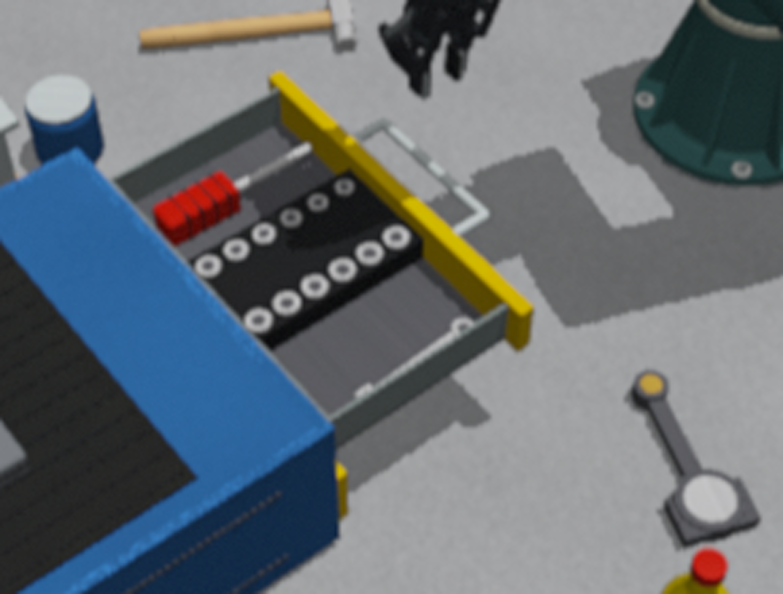

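View pics/d12.png

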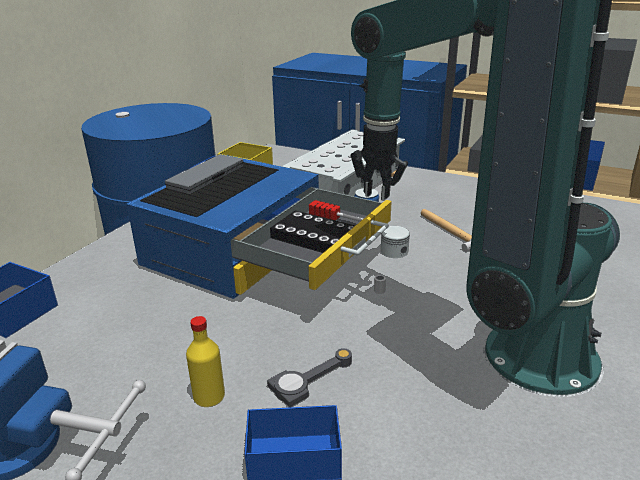

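View pics/w12.png

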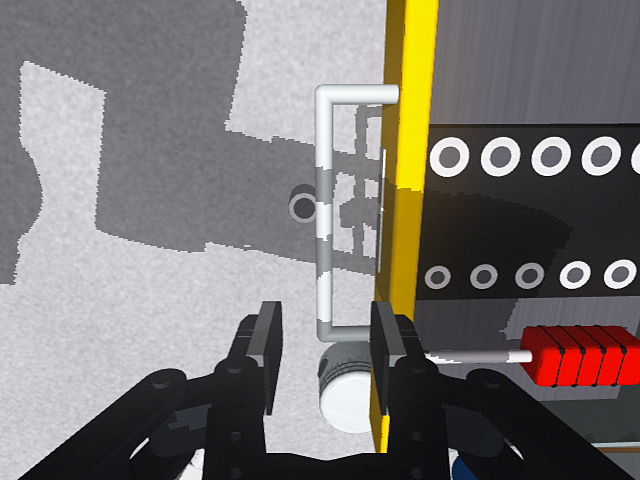

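The driver lies flat in the right channel with its whole handle clear of the rail, and the spanner is in the left channel. The bench items are where they were. I'll check that the bar stayed at the stop, then hand in.

```bash
python3 - <<'E'
from h import *
a=pt("w12",325,100,.16);b=pt("w12",325,325,.16);print(a,b,(a+b)/2)
from station import workorder
print(workorder.close_job())
E
```

```text
[0.43096174 0.0165338  0.16      ] [ 0.42242347 -0.13274517  0.16      ] [ 0.42669261 -0.05810568  0.16      ]
the job is handed in; nothing more can be done
None
```

The drawer is freed and fully out at its stop, and the job is handed in at about 17 s of the 54 s allowed.

- **Screwdriver:** I gripped it by the shaft, slid it about 105 mm to the right off the foam (lifted 2–3 mm as it went) and lowered it into the empty right-hand channel.
- **Drawer:** I pulled it by the bar handle at about 4 N. The catch resisted at about 12 N and then gave. About 1.6 cm past where the catch began I met the rigid stop, with no movement over four small pulls up to 19.5 N. I then released the handle and lifted clear.

**Last checks:** The final pictures show the screwdriver flat on the drawer floor and the spanner still in the left channel. The bystanders look unmoved in the pictures. The bar measures x ≈ 0.427 m against 0.426 m at the stop, so the drawer stayed out.

**What didn't match:**
- **First grasp:** the first close on the shaft was about 10 mm too high, so I reopened, lowered and gripped again before moving anything.
- **Finger width:** the reading came out 2–3 mm below the listed thicknesses of both the shaft and the bar.
- **Vertical force:** it rose to about 30 N at the stop because the gripped tool tilted slightly, and it vanished on release.

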